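Centre and lock a used clockspring on its bench stand

ROBOT

A 7-joint arm with a two-finger parallel gripper is mounted at the origin on the work surface. World frame = base frame: x ahead of the robot, y to its left, z up, the work surface at z = 0. Lengths are in m, angles in rad, forces in N, time in s.
With the tool pointing down it reaches from about 0.4 to 0.875 m from the base axis. Payload 19.3 kg.
Tool frame: the origin (TCP) lies midway between the tips of the shut fingers; the grasp point (between the pads) lies 19 mm behind it; x points along the fingers, y is the direction in which the jaws open and shut, and the axes are right-handed (so a half turn about x gives the same grasp; the last joint's range is limited). The gripper opens to 85 mm and grips with 20 to 120 N. Pads are 22 mm wide; open, the fingers measure 114 mm over their backs; the gripper's body (76 mm by 85 mm) begins 54 mm behind the grasp point. The pads swing forward as they close: fully open they stand 13 mm farther back than shut.
Start: joints at [1.166, 0.521, -0.036, 1.599, 0.021, 1.021, -0.113], TCP at [0.205, -0.59, 0.231] pointing down, gripper open.
Joint ranges: [-2.91, 2.91], [-0.3, 2.13], [-1.5, 1.42], [0.17, 2.43], [-1.26, 4.41], [0.16, 1.93], [-2.52, 2.52]. Speed limits (rad/s): [1.89, 1.89, 2.39, 2.39, 3.01, 3.01, 3.01].

INTERFACE

Orientations are given as [roll, pitch, yaw] about the fixed x, y, z axes, in that order (R = Rz(yaw) Ry(pitch) Rx(roll)).
In Python, from workcell import bot gives the robot as it stands. The module is installed in compiled form; this text tells all that it offers.
- The arm moves only by the tool servo_tool, never from a script. Its argument "targets" is a list of rows, each an object of numbers: "x", "y", "z": the shift along the tool's x, y, z as a fraction of full scale; "wx", "wy", "wz": the turn, a rotation vector about the tool's x, y, z as a fraction of full scale. A call has 1 to 12 rows; each row is the pose to reach, as a shift and turn from the pose measured when the call began, along the tool's axes at that moment, turning the shorter way round; what a row does not reach only later rows make up. Full scale, the value 1, is 40 cm for a shift and 360 degrees for a turn. A row lasts 1/8 s, in which the tool goes at most 62.5 mm and 10.7 degrees, less where a joint would pass 70% of its speed; a pose out of reach is approached as far as the arm can. A call with a number of a shift or a turn outside -1 to 1 is refused whole. A call with a gripper value outside its range is refused whole. "grip" is the gripper command: -1 is shut, 1 is fully open, values between are in proportion, set as the call begins (left out, the last holds). The fingers move at their own pace and stop on an object; "squeeze" is the grip in N (left out, the last holds). Time passes only in rows, so rows that repeat a pose let the fingers close. It gives the time, the measured TCP pose, the force and the opening at its end, in the units of the state.
- bot.observe(): the state, without advancing time (a new reading comes with each control period).
- bot.grab_frame(name): name is "scene" or "side" or "wrist"; returns (picture, depth): 384x512x3 uint8, red, green, blue; 384x512 float32, m along the optical axis (not along the pixel's ray), 0 where there is no reading.
- bot.get_calibration(name): a dict with "intrinsics" (3x3 intrinsics, pixels), "R" (3x3) and "t" (3): a world point X has camera coordinates R X + t. Camera axes: x right, y down, z forward; pixel columns grow to the right and rows downward; lengths in m; the calibration is good to about 2 mm. A picture is of the moment at which its call begins: read the wrist's pose just before it. get_calibration takes no time and is no camera call; for the wrist camera it gives the pose at the moment of the call.
- bot.job_done(): hands the job in, once; it reports no verdict.
Trained networks look in the newest picture that a camera, given by its name, has taken for a name from the list of things; names that differ only in an ending like _2 or _b are one class to them, and where a whole thing is asked for, a point or a joint stands for the part that bears it (a point fixed in the world has none). Each returns a list of dicts, best first, with "confidence" (0 to 1); they miss things now and then, are a little off and sometimes report something else, mostly with a low value. They report only what shows in the picture. A call takes as long as a camera call.
- bot.trace(camera, target): "mask" (384x512 bool, what is visible of it) and "pixel" ([column, row] in pixels, amid what is visible of it).
The state is a dict: "clock": time; "qpos": joint angles; "qd": joint speeds; "joint_efforts": joint torques, N m; "position": TCP position; "tool_rot": TCP orientation; "force": force on the tool from outside, world axes, zero at the start; "moment": the same for the moment, N m; "grip_width": finger opening in m.
Only numpy, scipy, OpenCV 4.12 (cv2) and the standard library are available. Lean on these libraries where they do the work, as an engineer would, in place of code of your own. Each camera call takes 0.05 s, during which the arm holds its last target. There are 200 camera calls.

TASK

Centre the steering clockspring on the bench stand for stock: crank its rotor clockwise, seen from above, until the ribbon cable inside just comes up taut against its stop, gently, because the ribbon tears if it is forced. From that stop back it off exactly two and a half turns, so that the notch in the rotor's rim comes under the red lock tab for the third time, then press the red tab fully down and let go of everything. Do not snap the tab, and leave the other parts on the bench where they are.

Things in the scene. Friction and masses are not known exactly. Their poses are not given: they have to be found in the camera images.
- clockspring: Clockspring (steering spiral cable): round black housing, 112 mm across, 26 mm high, screwed to the stand. Origin: centre of its underside, 12 mm above the bench; z up along the rotor's axis; x points from that axis to the red lock tab; a white socket juts out 75 mm along -x. Centred means: two and a half turns anticlockwise from the clockwise stop; the crank then points along -x, away from the tab.
- stand: Blue steel stand plate 170 x 170 x 12 mm, fixed to the bench; origin at the centre of its underside, axes as the clockspring's.
- hub (a point): Point on the rotor's vertical axis, 12 mm above the bench. The rotor has five turns between two stops and shows no count; its bearing lifts this point 0.05 mm per turn from the clockwise stop, far too little to measure. Clockwise stop: the ribbon goes taut with the crank pointing straight at the tab (clockspring +x), 0.4 to 1.4 turns away at the start, not known which.
- grip (a point): Grip of the winding crank: upright green knob, diameter 22 mm, 58 to 104 mm above the bench, spinning freely on a pin 32 mm from the rotor's axis; this point is on its axis, 86 mm up. All else on the unit is below 63 mm. Turning takes about 3 N at the knob; past the taut point (either stop) each further mm of its travel adds about 2 N, and the ribbon tears at about 22 N (11 mm).
- notch (a point): Centre of the notch in the rim of the grey rotor disc (104 mm across, top 46 mm above the bench), 47 mm from the axis, opposite the crank knob. It is 17 mm wide and takes the tab's 7 mm finger.
- lock_tab: Red lock tab in a black guide at the housing's edge. Origin: centre of its flat top (15 mm radial x 22 mm), 60 mm from the rotor's axis, 62 mm above the bench when up, 54 when fully down; guide top 49. Slides down with about 2 N and stays. Its finger enters only the rim's notch (rotor up to about 6 degrees off); elsewhere it meets the rim after 2 mm. It snaps at 40 N.
- screwdriver: Loose screwdriver with an orange handle, 170 mm long, lying near the stand. Bystander.
- relay: Loose black relay, about 30 mm cube, near the stand. Bystander.
- marker: Loose yellow marker pen with a black cap, 116 mm long, lying near the stand. Bystander.
- engine_ecu: Loose black control unit 150 x 120 x 36 mm with a yellow dot. Bystander.
- gateway_ecu: Loose bright metal control unit 120 x 100 x 30 mm with a yellow dot. Bystander.
- spare_clockspring: Loose second clockspring, 104 mm across, 42 mm high, without crank or stand. Bystander.
- carton: Loose small cardboard box 110 x 80 x 50 mm. Bystander.

How it is judged:
On the way:
1. the rotor is wound clockwise until the ribbon is taut at its stop (z of hub in the frame of clockspring below 2e-05 m and x of grip in the frame of clockspring above 0.02 m and y of grip in the frame of clockspring below 0.001 m), for 0.05 s.
At the end, for the whole second after the job is handed in: The rotor stands two and a half turns anticlockwise from the clockwise stop (the notch within 8 mm of the line from the axis to the tab) and the lock tab is down by at least 7 of its 8 mm (z of hub in the frame of clockspring between 0.00011 and 0.00014 m and y of notch in the frame of clockspring between -0.008 and 0.008 m and z of lock_tab in the frame of clockspring below 0.043 m); the robot touches nothing.
It fails at once if the ribbon is torn: the rotor is forced 0.36 rad (about 22 N at the knob) past a stop ((z of hub in the frame of clockspring below 2e-05 m and x of grip in the frame of clockspring above 0 m and y of grip in the frame of clockspring below -0.0113 m) or (z of hub in the frame of clockspring above 0.00023 m and x of grip in the frame of clockspring above 0 m and y of grip in the frame of clockspring above 0.0113 m)).
It fails at once if the lock tab is snapped: pressed with more than 40 N (contact force between the fingers and lock_tab above 40 N).
It fails at once if a bystander is pushed away (more than 30 mm; screwdriver and marker 50 mm) (distance of any of screwdriver, marker from where it was at the start of the episode above 0.05 m or distance of any of relay, engine_ecu, gateway_ecu, spare_clockspring, carton from where it was at the start of the episode above 0.03 m).
It also fails if it takes over 67 s, if anything falls off the work surface, if the arm or the gripper's body presses on something with over 40 N, if the wrist force passes 120 N, or if a joint passes its speed limit or range.

## Working session

There is one attempt and no reset: what is moved stays moved. The work goes in short steps, Python scripts to look and compute and a tool call to move; the robot and the scene stay as the last step left them, time stands still between calls to the robot, and variables do not carry over. Pictures are saved under pics/ and viewed, on a budget of 10 in all, crops included, one or two more only if the job needs it, and the job is handed in when it is done.

Besides the shell and the picture viewer there is one more tool, called after "Request:" as name([rows], argument=value, ...), one row to a line, values as JSON. servo_tool: Moves the arm, as the interface text tells. Shift numbers are shares of 40 cm and turn numbers shares of 360 degrees, none past 1 either way. Its arguments: {"type":"object","properties":{"targets":{"type":"array"},"grip":{"type":"number"},"squeeze":{"type":"number"}},"required":["targets"]}

```bash
mkdir -p pics; cat > h.py <<'E'
import numpy as np, cv2
from workcell import bot
def world(cam,px,d,cal):
    K=cal["intrinsics"];R=np.array(cal["R"]);t=np.array(cal["t"])
    px=np.atleast_2d(px);d=np.atleast_1d(d)
    r=np.c_[px,np.ones(len(px))]@np.linalg.inv(K).T*d[:,None]
    return (r-t)@R
def cloud(cam,mask,dep,cal):
    v,u=np.nonzero(mask&(dep>0)); return world(cam,np.c_[u,v],dep[v,u],cal)
E
python3 - <<'E'
from h import *
s=bot.observe();print({k:np.round(v,3) for k,v in s.items()})
ims=[]
for c in ["scene","side"]:
    cal=bot.get_calibration(c);im,d=bot.grab_frame(c);ims.append(im)
    for n in ["clockspring","grip","lock_tab","notch","stand"]:
        r=bot.trace(c,n)
        for q in r[:2]:
            P=cloud(c,q["mask"],d,cal)
            print(c,n,round(q["confidence"],2),np.round(q["pixel"]),q["mask"].sum(),np.round(np.median(P,0),3) if len(P) else None,np.round(P.min(0),3) if len(P) else None,np.round(P.max(0),3) if len(P) else None)
cv2.imwrite("pics/a.png",cv2.cvtColor(cv2.resize(np.vstack(ims),(800,1200)),cv2.COLOR_RGB2BGR)[:,:][:1200])
for i,im in enumerate(ims): cv2.imwrite(f"pics/a{i}.png",cv2.cvtColor(im,cv2.COLOR_RGB2BGR))
print(bot.observe()["clock"])
E
```

```text
{'clock': np.float64(0.0), 'qpos': array([ 1.166,  0.522, -0.036,  1.6  ,  0.021,  1.021, -0.113]), 'qd': array([-0.001,  0.   ,  0.001, -0.002,  0.001, -0.   ,  0.001]), 'joint_efforts': array([ 0.0000e+00, -9.2712e+01,  1.9800e+00, -3.6994e+01,  1.8000e-02,
        8.0000e-03, -0.0000e+00]), 'position': array([ 0.205, -0.59 ,  0.231]), 'tool_rot': array([-1.483,  1.57 ,  1.993]), 'force': array([0.114, 0.077, 0.243]), 'moment': array([0.053, 0.005, 0.008]), 'grip_width': np.float64(0.085)}
scene clockspring 0.66 [250. 211.] 861 [0.57  0.015 0.044] [ 0.482 -0.067  0.004] [0.625 0.072 0.11 ]
scene lock_tab 0.49 [250. 221.] 44 [0.609 0.026 0.06 ] [0.587 0.016 0.042] [0.619 0.039 0.066]
scene notch 0.49 [247. 206.] 67 [ 0.588 -0.006  0.09 ] [ 0.574 -0.022  0.061] [0.595 0.002 0.109]
scene stand 0.91 [253. 221.] 1914 [0.574 0.016 0.015] [ 0.444 -0.109 -0.006] [0.662 0.108 0.11 ]
side clockspring 0.96 [247. 191.] 1343 [0.544 0.015 0.047] [ 0.477 -0.079  0.   ] [0.641 0.07  0.108]
side grip 0.36 [231. 182.] 23 [0.601 0.029 0.062] [0.595 0.021 0.057] [0.608 0.039 0.067]
side lock_tab 0.27 [213. 226.] 218 [0.551 0.161 0.015] [0.5   0.124 0.001] [0.595 0.193 0.022]
side notch 0.61 [246. 184.] 882 [0.552 0.003 0.048] [ 0.498 -0.079  0.   ] [0.624 0.056 0.108]
side notch 0.37 [215. 227.] 207 [0.546 0.158 0.015] [0.497 0.123 0.001] [0.592 0.193 0.02 ]
side stand 0.97 [247. 197.] 2558 [0.536 0.023 0.021] [ 0.443 -0.105 -0.001] [0.655 0.111 0.108]
0.6
```

View pics/a0.png

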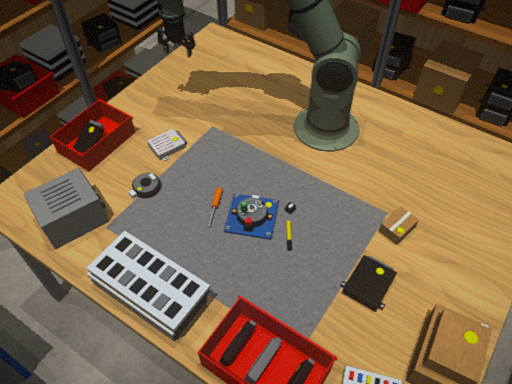

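View pics/a1.png

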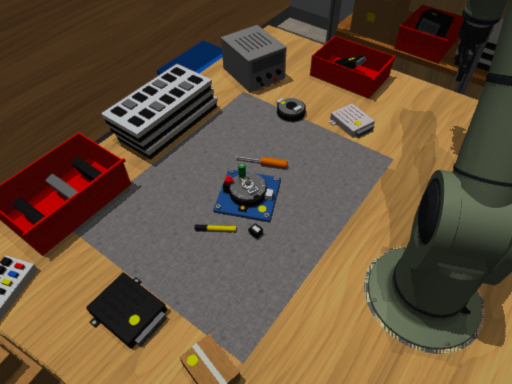

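```bash
cat >> h.py <<'E'
from scipy.spatial.transform import Rotation as Ro
def Rt(): return Ro.from_euler("xyz",bot.observe()["tool_rot"]).as_matrix()
def colour(c,box=(0.42,0.7,-.13,.15)):
    cal=bot.get_calibration(c);im,d=bot.grab_frame(c)
    hsv=cv2.cvtColor(im,cv2.COLOR_RGB2HSV);h,s,v=[hsv[...,i].astype(int) for i in range(3)]
    S=(s>130)&(v>60);out={}
    for n,m in dict(red=S&((h<6)|(h>174)),green=S&(h>45)&(h<85),blue=S&(h>100)&(h<130)).items():
        P=cloud(c,m,d,cal)
        P=P[(P[:,0]>box[0])&(P[:,0]<box[1])&(P[:,1]>box[2])&(P[:,1]<box[3])&(P[:,2]<.13)]
        out[n]=P
    return im,d,cal,out
E
python3 - <<'E'
from h import *
print(np.round(Rt(),3))
for c in ["scene","side"]:
    im,d,cal,o=colour(c)
    for n,P in o.items():
        if len(P): print(c,n,len(P),np.round(np.median(P,0),3),np.round(P.min(0),3),np.round(P.max(0),3))
    B=o["blue"];B=B[(B[:,2]<.02)]; r=cv2.minAreaRect((B[:,:2]*1000).astype(np.float32));print(r)
E
```

```text
[[-0.     0.329 -0.944]
 [-0.    -0.944 -0.329]
 [-1.     0.     0.   ]]
scene red 44 [0.608 0.027 0.057] [0.588 0.017 0.041] [0.621 0.041 0.071]
scene green 24 [ 0.588 -0.004  0.098] [ 0.569 -0.016  0.078] [0.595 0.    0.109]
scene blue 818 [0.586 0.025 0.01 ] [ 0.446 -0.098 -0.006] [0.661 0.114 0.05 ]
((553.8829956054688, 4.4654541015625), (174.42813110351562, 166.8577880859375), 24.073930740356445)
side red 47 [0.602 0.025 0.062] [0.59  0.014 0.053] [0.614 0.038 0.066]
side green 17 [ 0.578 -0.006  0.104] [ 0.57  -0.016  0.101] [0.59  0.001 0.108]
side blue 933 [0.525 0.048 0.013] [ 0.442 -0.102  0.006] [0.655 0.111 0.04 ]
((550.3525390625, 2.5153427124023438), (168.68734741210938, 171.52880859375), 23.528305053710938)
```

Request:
servo_tool([
  {"x":-0.09,"y":-0.27,"z":-0.33},
  {"x":-0.175,"y":-0.55,"z":-0.655},
  {"x":-0.175,"y":-0.55,"z":-0.655},
  {"x":-0.175,"y":-0.55,"z":-0.655},
  {"x":-0.175,"y":-0.55,"z":-0.655},
  {"x":-0.175,"y":-0.55,"z":-0.655},
  {"x":-0.175,"y":-0.55,"z":-0.655},
  {"x":-0.175,"y":-0.55,"z":-0.655},
])

```text
$.targets[0]: bad value
```

Request:
servo_tool([
  {"y":-0.55,"z":-0.655},
  {"y":-0.55,"z":-0.655},
  {"y":-0.55,"z":-0.655},
  {"y":-0.55,"z":-0.655},
  {"y":-0.55,"z":-0.655},
  {"y":-0.55,"z":-0.655},
  {"y":-0.55,"z":-0.655},
  {"y":-0.55,"z":-0.655},
  {"y":-0.55,"z":-0.655},
])

```text
$.targets[0]: bad value
```

```bash
python3 - <<'E'
from h import *
s=bot.observe();print(s["clock"],s["position"].round(4),s["qpos"].round(2));print(Rt().round(3))
im,d,cal,o=colour("wrist")
for n,P in o.items():
    if len(P): print(n,len(P),np.round(np.median(P,0),4),np.round(P.min(0),3),np.round(P.max(0),3))
B=o["blue"];B=B[(B[:,2]<.02)]
if len(B):print(cv2.minAreaRect((B[:,:2]*1000).astype(np.float32)))
g=o["green"];
if len(g):
  g=g[g[:,2]>.099];print("knob top",cv2.minEnclosingCircle((g[:,:2]*1000).astype(np.float32)),g.mean(0))
r=o["red"]
if len(r):
  r=r[abs(r[:,2]-.062)<.006];print("tab",cv2.minAreaRect((r[:,:2]*1000).astype(np.float32)))
cv2.imwrite("pics/w.png",cv2.cvtColor(im,cv2.COLOR_RGB2BGR))
E
```

```text
0.7 [ 0.2054 -0.5903  0.2313] [ 1.17  0.52 -0.04  1.6   0.02  1.02 -0.11]
[[-0.     0.329 -0.944]
 [ 0.    -0.944 -0.329]
 [-1.    -0.    -0.   ]]
```

View pics/w.png

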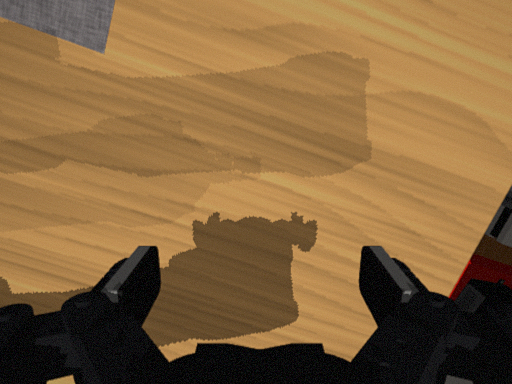

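Request:
servo_tool([
  {"x":-0.09,"y":-0.27,"z":-0.33,"wx":0,"wy":0,"wz":0},
  {"x":-0.175,"y":-0.55,"z":-0.655,"wx":0,"wy":0,"wz":0},
  {"x":-0.175,"y":-0.55,"z":-0.655,"wx":0,"wy":0,"wz":0},
  {"x":-0.175,"y":-0.55,"z":-0.655,"wx":0,"wy":0,"wz":0},
  {"x":-0.175,"y":-0.55,"z":-0.655,"wx":0,"wy":0,"wz":0},
  {"x":-0.175,"y":-0.55,"z":-0.655,"wx":0,"wy":0,"wz":0},
  {"x":-0.175,"y":-0.55,"z":-0.655,"wx":0,"wy":0,"wz":0},
  {"x":-0.175,"y":-0.55,"z":-0.655,"wx":0,"wy":0,"wz":0},
])

```text
clock: 1.75
position: [0.3801, -0.297, 0.3012]
tool_rot: [0.566, 1.57, -2.241]
force: [0.9, 0.3, -0.1]
grip_width: 0.0854
```

Request:
servo_tool([
  {"x":0,"y":-0.55,"z":-0.655,"wx":0,"wy":0,"wz":0},
  {"x":0,"y":-0.55,"z":-0.655,"wx":0,"wy":0,"wz":0},
  {"x":0,"y":-0.55,"z":-0.655,"wx":0,"wy":0,"wz":0},
  {"x":0,"y":-0.55,"z":-0.655,"wx":0,"wy":0,"wz":0},
  {"x":0,"y":-0.55,"z":-0.655,"wx":0,"wy":0,"wz":0},
  {"x":0,"y":-0.55,"z":-0.655,"wx":0,"wy":0,"wz":0},
  {"x":0,"y":-0.55,"z":-0.655,"wx":0,"wy":0,"wz":0},
  {"x":0,"y":-0.55,"z":-0.655,"wx":0,"wy":0,"wz":0},
])

```text
clock: 2.75
position: [0.5551, -0.005, 0.3007]
tool_rot: [0.367, 1.569, -2.442]
force: [0.5, -0.5, 0.7]
grip_width: 0.0854
```

```bash
cat > m.py <<'E'
from h import *
import sys
s=bot.observe();print(s["clock"],s["position"].round(4),s["qpos"].round(2));print(Rt().round(3))
im,d,cal,o=colour("wrist")
for n,P in o.items():
    if len(P): print(n,len(P),np.round(np.median(P,0),4),np.round(P.min(0),3),np.round(P.max(0),3))
B=o["blue"];B=B[(B[:,2]<.02)]
if len(B):print(cv2.minAreaRect((B[:,:2]*1000).astype(np.float32)))
g=o["green"]; g=g[g[:,2]>.099]
if len(g): print("knob top",cv2.minEnclosingCircle((g[:,:2]*1000).astype(np.float32)),g.mean(0))
r=o["red"]; r=r[r[:,2]>np.percentile(r[:,2],90)-.004] if len(r) else r
if len(r): print("tab",cv2.minAreaRect((r[:,:2]*1000).astype(np.float32)),np.median(r[:,2]))
cv2.imwrite(f"pics/{sys.argv[1]}.png",cv2.cvtColor(im,cv2.COLOR_RGB2BGR))
E
python3 m.py w2
```

```text
2.75 [ 0.5551 -0.005   0.3007] [ 0.16  0.36 -0.34  1.69  0.13  1.12 -1.46]
[[-0.001  0.326 -0.945]
 [-0.001 -0.945 -0.326]
 [-1.     0.     0.001]]
red 386 [0.605  0.0232 0.0614] [0.59  0.012 0.011] [0.618 0.039 0.064]
green 249 [ 0.5823 -0.0106  0.1034] [ 0.571 -0.021  0.083] [ 0.592 -0.001  0.106]
blue 8287 [0.5743 0.0007 0.0118] [ 0.444 -0.108  0.007] [0.66  0.109 0.049]
((551.4400634765625, 0.8006591796875), (168.57676696777344, 168.1993408203125), 23.461891174316406)
knob top ((580.973876953125, -11.351325035095215), 10.50010871887207) [ 0.58140448 -0.01098799  0.10336256]
tab ((602.468505859375, 22.63037109375), (24.384031295776367, 21.748178482055664), 25.354747772216797) 0.06165186974469532
```

View pics/w2.png

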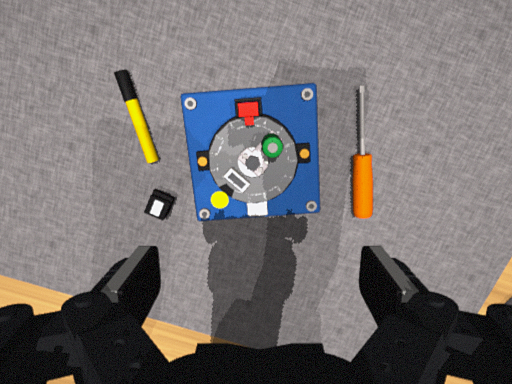

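Request:
servo_tool([
  {"x":0.12,"y":0.035,"z":-0.056,"wx":0,"wy":0,"wz":0},
  {"x":0.24,"y":0.035,"z":-0.056,"wx":0,"wy":0,"wz":0},
  {"x":0.36,"y":0.035,"z":-0.056,"wx":0,"wy":0,"wz":0},
  {"x":0.46,"y":0.035,"z":-0.056,"wx":0,"wy":0,"wz":0},
  {"x":0.53,"y":0.035,"z":-0.056,"wx":0,"wy":0,"wz":0},
  {"x":0.577,"y":0.035,"z":-0.056,"wx":0,"wy":0,"wz":0},
  {"x":0.577,"y":0.035,"z":-0.056,"wx":0,"wy":0,"wz":0},
  {"x":0.577,"y":0.035,"z":-0.056,"wx":0,"wy":0,"wz":0},
])

```text
clock: 3.8
position: [0.5813, -0.0115, 0.0712]
tool_rot: [1.881, 1.57, -0.929]
force: [0.6, -1.3, 0.1]
grip_width: 0.0854
```

Request:
servo_tool([
  {"x":0,"y":0,"z":0,"wx":0,"wy":0,"wz":0},
  {"x":0,"y":0,"z":0,"wx":0,"wy":0,"wz":0},
  {"x":0,"y":0,"z":0,"wx":0,"wy":0,"wz":0},
  {"x":0,"y":0,"z":0,"wx":0,"wy":0,"wz":0},
  {"x":0,"y":0,"z":0,"wx":0,"wy":0,"wz":0},
  {"x":0,"y":0,"z":0,"wx":0,"wy":0,"wz":0},
  {"x":0,"y":0,"z":0,"wx":0,"wy":0,"wz":0},
  {"x":0,"y":0,"z":0,"wx":0,"wy":0,"wz":0},
], grip=-1, squeeze=30)

```text
clock: 4.8
position: [0.5813, -0.011, 0.0714]
tool_rot: [2.228, 1.57, -0.582]
force: [-1.3, 2.5, 5.0]
grip_width: 0.0211
```

```bash
cat > arc.py <<'E'
from h import *
import sys
# usage: arc.py to_angle(deg, clockspring frame) from_angle n   (hub, yaw, r)
HUB=np.array([0.5514,0.0008]);YAW=23.5;r=.032
def st():
    s=bot.observe();p=s["position"];v=p[:2]-HUB
    print("t",round(s["clock"],2),"pos",p.round(4),"r",round(np.hypot(*v)*1000,2),"ang",round((np.degrees(np.arctan2(v[1],v[0]))-YAW+180)%360-180,2),"F",s["force"].round(1),"w",round(s["grip_width"],4))
    return p
p=st()
if len(sys.argv)>3:
    a0,a1,n=map(float,sys.argv[1:4]);R=Rt()
    A=np.radians(np.linspace(a0,a1,int(n)+1)[1:]+YAW)
    for a in A:
        T=HUB+r*np.array([np.cos(a),np.sin(a)]);q=R.T@np.r_[T-p[:2],0]/.4
        print('{"x": 0, "y": %.3f, "z": %.3f, "wx": 0, "wy": 0, "wz": 0},'%(q[1],q[2]))
E
python3 arc.py -45 -225 12
```

```text
t 4.8 pos [ 0.5813 -0.011   0.0714] r 32.19 ang -45.08 F [-1.3  2.5  5. ] w 0.0211
{"x": 0, "y": 0.014, "z": 0.016, "wx": 0, "wy": 0, "wz": 0},
{"x": 0, "y": 0.023, "z": 0.034, "wx": 0, "wy": 0, "wz": 0},
{"x": 0, "y": 0.027, "z": 0.055, "wx": 0, "wy": 0, "wz": 0},
{"x": 0, "y": 0.026, "z": 0.076, "wx": 0, "wy": 0, "wz": 0},
{"x": 0, "y": 0.020, "z": 0.096, "wx": 0, "wy": 0, "wz": 0},
{"x": 0, "y": 0.008, "z": 0.113, "wx": 0, "wy": 0, "wz": 0},
{"x": 0, "y": -0.007, "z": 0.127, "wx": 0, "wy": 0, "wz": 0},
{"x": 0, "y": -0.026, "z": 0.137, "wx": 0, "wy": 0, "wz": 0},
{"x": 0, "y": -0.046, "z": 0.141, "wx": 0, "wy": 0, "wz": 0},
{"x": 0, "y": -0.067, "z": 0.140, "wx": 0, "wy": 0, "wz": 0},
{"x": 0, "y": -0.087, "z": 0.133, "wx": 0, "wy": 0, "wz": 0},
{"x": 0, "y": -0.104, "z": 0.122, "wx": 0, "wy": 0, "wz": 0},
```

Request:
servo_tool([
  {"x":0,"y":0.014,"z":0.016,"wx":0,"wy":0,"wz":0},
  {"x":0,"y":0.023,"z":0.034,"wx":0,"wy":0,"wz":0},
  {"x":0,"y":0.027,"z":0.055,"wx":0,"wy":0,"wz":0},
  {"x":0,"y":0.026,"z":0.076,"wx":0,"wy":0,"wz":0},
  {"x":0,"y":0.02,"z":0.096,"wx":0,"wy":0,"wz":0},
  {"x":0,"y":0.008,"z":0.113,"wx":0,"wy":0,"wz":0},
])

```text
clock: 5.55
position: [0.5399, -0.0287, 0.0715]
tool_rot: [2.871, 1.568, 0.061]
force: [6.0, 6.0, -3.0]
grip_width: 0.0214
```

```bash
python3 arc.py -135 -315 12
```

```text
t 5.55 pos [ 0.5399 -0.0287  0.0715] r 31.69 ang -134.82 F [ 6.  6. -3.] w 0.0214
{"x": 0, "y": -0.015, "z": 0.015, "wx": 0, "wy": 0, "wz": 0},
{"x": 0, "y": -0.034, "z": 0.024, "wx": 0, "wy": 0, "wz": 0},
{"x": 0, "y": -0.054, "z": 0.028, "wx": 0, "wy": 0, "wz": 0},
{"x": 0, "y": -0.075, "z": 0.027, "wx": 0, "wy": 0, "wz": 0},
{"x": 0, "y": -0.095, "z": 0.021, "wx": 0, "wy": 0, "wz": 0},
{"x": 0, "y": -0.112, "z": 0.010, "wx": 0, "wy": 0, "wz": 0},
{"x": 0, "y": -0.126, "z": -0.006, "wx": 0, "wy": 0, "wz": 0},
{"x": 0, "y": -0.136, "z": -0.025, "wx": 0, "wy": 0, "wz": 0},
{"x": 0, "y": -0.140, "z": -0.045, "wx": 0, "wy": 0, "wz": 0},
{"x": 0, "y": -0.139, "z": -0.066, "wx": 0, "wy": 0, "wz": 0},
{"x": 0, "y": -0.133, "z": -0.086, "wx": 0, "wy": 0, "wz": 0},
{"x": 0, "y": -0.121, "z": -0.103, "wx": 0, "wy": 0, "wz": 0},
```

Request:
servo_tool([
  {"x":0,"y":-0.015,"z":0.015,"wx":0,"wy":0,"wz":0},
  {"x":0,"y":-0.034,"z":0.024,"wx":0,"wy":0,"wz":0},
  {"x":0,"y":-0.054,"z":0.028,"wx":0,"wy":0,"wz":0},
  {"x":0,"y":-0.075,"z":0.027,"wx":0,"wy":0,"wz":0},
  {"x":0,"y":-0.095,"z":0.021,"wx":0,"wy":0,"wz":0},
  {"x":0,"y":-0.112,"z":0.01,"wx":0,"wy":0,"wz":0},
  {"x":0,"y":-0.126,"z":-0.006,"wx":0,"wy":0,"wz":0},
  {"x":0,"y":-0.136,"z":-0.025,"wx":0,"wy":0,"wz":0},
  {"x":0,"y":-0.14,"z":-0.045,"wx":0,"wy":0,"wz":0},
  {"x":0,"y":-0.139,"z":-0.066,"wx":0,"wy":0,"wz":0},
  {"x":0,"y":-0.133,"z":-0.086,"wx":0,"wy":0,"wz":0},
])

```text
clock: 6.92
position: [0.5547, 0.0341, 0.0716]
tool_rot: [-2.994, 1.569, 0.48]
force: [-2.7, 1.2, 6.9]
grip_width: 0.0211
```

```bash
python3 arc.py -300 -345 6
```

```text
t 6.92 pos [0.5547 0.0341 0.0716] r 33.44 ang 60.76 F [-2.7  1.2  6.9] w 0.0211
{"x": 0, "y": 0.009, "z": -0.009, "wx": 0, "wy": 0, "wz": 0},
{"x": 0, "y": 0.015, "z": -0.017, "wx": 0, "wy": 0, "wz": 0},
{"x": 0, "y": 0.022, "z": -0.024, "wx": 0, "wy": 0, "wz": 0},
{"x": 0, "y": 0.031, "z": -0.031, "wx": 0, "wy": 0, "wz": 0},
{"x": 0, "y": 0.040, "z": -0.036, "wx": 0, "wy": 0, "wz": 0},
{"x": 0, "y": 0.049, "z": -0.040, "wx": 0, "wy": 0, "wz": 0},
```

Request:
servo_tool([
  {"x":0,"y":0.008,"z":-0.009,"wx":0,"wy":0,"wz":0},
  {"x":0,"y":0.013,"z":-0.017,"wx":0,"wy":0,"wz":0},
  {"x":0,"y":0.02,"z":-0.024,"wx":0,"wy":0,"wz":0},
  {"x":0,"y":0.029,"z":-0.031,"wx":0,"wy":0,"wz":0},
  {"x":0,"y":0.038,"z":-0.036,"wx":0,"wy":0,"wz":0},
  {"x":0,"y":0.047,"z":-0.04,"wx":0,"wy":0,"wz":0},
  {"x":0,"y":0.047,"z":-0.04,"wx":0,"wy":0,"wz":0},
])

```text
clock: 7.8
position: [0.5761, 0.0224, 0.0717]
tool_rot: [-2.683, 1.569, 0.792]
force: [0.5, 3.4, 5.7]
grip_width: 0.0209
```

```bash
sed -i 's/0.5514,0.0008/0.5516,0.0016/' arc.py; python3 arc.py -345 -369 8
```

```text
t 7.8 pos [0.5761 0.0224 0.0717] r 32.18 ang 16.84 F [0.5 3.4 5.7] w 0.0209
{"x": 0, "y": 0.007, "z": -0.002, "wx": 0, "wy": 0, "wz": 0},
{"x": 0, "y": 0.011, "z": -0.003, "wx": 0, "wy": 0, "wz": 0},
{"x": 0, "y": 0.015, "z": -0.004, "wx": 0, "wy": 0, "wz": 0},
{"x": 0, "y": 0.019, "z": -0.004, "wx": 0, "wy": 0, "wz": 0},
{"x": 0, "y": 0.023, "z": -0.005, "wx": 0, "wy": 0, "wz": 0},
{"x": 0, "y": 0.027, "z": -0.005, "wx": 0, "wy": 0, "wz": 0},
{"x": 0, "y": 0.031, "z": -0.005, "wx": 0, "wy": 0, "wz": 0},
{"x": 0, "y": 0.036, "z": -0.005, "wx": 0, "wy": 0, "wz": 0},
```

Request:
servo_tool([
  {"x":0,"y":0.007,"z":-0.002,"wx":0,"wy":0,"wz":0},
  {"x":0,"y":0.011,"z":-0.003,"wx":0,"wy":0,"wz":0},
  {"x":0,"y":0.015,"z":-0.004,"wx":0,"wy":0,"wz":0},
  {"x":0,"y":0.019,"z":-0.004,"wx":0,"wy":0,"wz":0},
  {"x":0,"y":0.023,"z":-0.005,"wx":0,"wy":0,"wz":0},
  {"x":0,"y":0.023,"z":-0.005,"wx":0,"wy":0,"wz":0},
])

```text
clock: 8.55
position: [0.5811, 0.0142, 0.0717]
tool_rot: [-2.748, 1.569, 0.726]
force: [0.2, 2.2, 3.2]
grip_width: 0.0206
```

```bash
python3 arc.py -360 -375 5
```

```text
t 8.55 pos [0.5811 0.0142 0.0717] r 32.08 ang -0.45 F [0.2 2.2 3.2] w 0.0206
{"x": 0, "y": 0.004, "z": 0.000, "wx": 0, "wy": 0, "wz": 0},
{"x": 0, "y": 0.008, "z": 0.000, "wx": 0, "wy": 0, "wz": 0},
{"x": 0, "y": 0.012, "z": 0.000, "wx": 0, "wy": 0, "wz": 0},
{"x": 0, "y": 0.016, "z": 0.001, "wx": 0, "wy": 0, "wz": 0},
{"x": 0, "y": 0.020, "z": 0.001, "wx": 0, "wy": 0, "wz": 0},
```

Request:
servo_tool([
  {"x":0,"y":0.004,"z":0,"wx":0,"wy":0,"wz":0},
  {"x":0,"y":0.008,"z":0,"wx":0,"wy":0,"wz":0},
  {"x":0,"y":0.008,"z":0,"wx":0,"wy":0,"wz":0},
])

```text
clock: 8.93
position: [0.5821, 0.0115, 0.0717]
tool_rot: [-2.557, 1.568, 0.918]
force: [-0.1, 6.1, 3.1]
grip_width: 0.0214
```

```bash
python3 arc.py -365 -375 5
```

```text
t 8.93 pos [0.5821 0.0115 0.0717] r 32.08 ang -5.62 F [-0.1  6.1  3.1] w 0.0214
{"x": 0, "y": 0.002, "z": 0.000, "wx": 0, "wy": 0, "wz": 0},
{"x": 0, "y": 0.005, "z": 0.000, "wx": 0, "wy": 0, "wz": 0},
{"x": 0, "y": 0.007, "z": 0.001, "wx": 0, "wy": 0, "wz": 0},
{"x": 0, "y": 0.010, "z": 0.001, "wx": 0, "wy": 0, "wz": 0},
{"x": 0, "y": 0.013, "z": 0.002, "wx": 0, "wy": 0, "wz": 0},
```

Request:
servo_tool([
  {"x":0,"y":0.004,"z":0,"wx":0,"wy":0,"wz":0},
  {"x":0,"y":0.004,"z":0,"wx":0,"wy":0,"wz":0},
])

```text
clock: 9.18
position: [0.5825, 0.0105, 0.0717]
tool_rot: [-2.322, 1.568, 1.153]
force: [-1.1, 7.1, 4.0]
grip_width: 0.0212
```

```bash
python3 arc.py -8 160 12
```

```text
t 9.18 pos [0.5825 0.0105 0.0717] r 32.14 ang -7.46 F [-1.1  7.1  4. ] w 0.0212
{"x": 0, "y": -0.019, "z": 0.002, "wx": 0, "wy": 0, "wz": 0},
{"x": 0, "y": -0.037, "z": 0.007, "wx": 0, "wy": 0, "wz": 0},
{"x": 0, "y": -0.054, "z": 0.018, "wx": 0, "wy": 0, "wz": 0},
{"x": 0, "y": -0.068, "z": 0.031, "wx": 0, "wy": 0, "wz": 0},
{"x": 0, "y": -0.078, "z": 0.048, "wx": 0, "wy": 0, "wz": 0},
{"x": 0, "y": -0.083, "z": 0.067, "wx": 0, "wy": 0, "wz": 0},
{"x": 0, "y": -0.084, "z": 0.086, "wx": 0, "wy": 0, "wz": 0},
{"x": 0, "y": -0.080, "z": 0.105, "wx": 0, "wy": 0, "wz": 0},
{"x": 0, "y": -0.072, "z": 0.123, "wx": 0, "wy": 0, "wz": 0},
{"x": 0, "y": -0.059, "z": 0.138, "wx": 0, "wy": 0, "wz": 0},
{"x": 0, "y": -0.044, "z": 0.150, "wx": 0, "wy": 0, "wz": 0},
{"x": 0, "y": -0.026, "z": 0.157, "wx": 0, "wy": 0, "wz": 0},
```

Request:
servo_tool([
  {"x":0,"y":-0.019,"z":0.002,"wx":0,"wy":0,"wz":0},
  {"x":0,"y":-0.037,"z":0.007,"wx":0,"wy":0,"wz":0},
  {"x":0,"y":-0.054,"z":0.018,"wx":0,"wy":0,"wz":0},
  {"x":0,"y":-0.068,"z":0.031,"wx":0,"wy":0,"wz":0},
  {"x":0,"y":-0.078,"z":0.048,"wx":0,"wy":0,"wz":0},
  {"x":0,"y":-0.083,"z":0.067,"wx":0,"wy":0,"wz":0},
  {"x":0,"y":-0.084,"z":0.086,"wx":0,"wy":0,"wz":0},
  {"x":0,"y":-0.08,"z":0.105,"wx":0,"wy":0,"wz":0},
  {"x":0,"y":-0.072,"z":0.123,"wx":0,"wy":0,"wz":0},
  {"x":0,"y":-0.059,"z":0.138,"wx":0,"wy":0,"wz":0},
  {"x":0,"y":-0.044,"z":0.15,"wx":0,"wy":0,"wz":0},
  {"x":0,"y":-0.026,"z":0.157,"wx":0,"wy":0,"wz":0},
])

```text
clock: 10.68
position: [0.5192, -0.0005, 0.0716]
tool_rot: [-2.117, 1.568, 1.358]
force: [0.9, 3.3, 4.9]
grip_width: 0.0211
```

```bash
python3 arc.py 160 360 12
```

```text
t 10.68 pos [ 5.192e-01 -5.000e-04  7.160e-02] r 32.46 ang 160.26 F [0.9 3.3 4.9] w 0.0211
{"x": 0, "y": 0.023, "z": 0.002, "wx": 0, "wy": 0, "wz": 0},
{"x": 0, "y": 0.046, "z": -0.002, "wx": 0, "wy": 0, "wz": 0},
{"x": 0, "y": 0.067, "z": -0.012, "wx": 0, "wy": 0, "wz": 0},
{"x": 0, "y": 0.084, "z": -0.028, "wx": 0, "wy": 0, "wz": 0},
{"x": 0, "y": 0.096, "z": -0.048, "wx": 0, "wy": 0, "wz": 0},
{"x": 0, "y": 0.101, "z": -0.070, "wx": 0, "wy": 0, "wz": 0},
{"x": 0, "y": 0.100, "z": -0.094, "wx": 0, "wy": 0, "wz": 0},
{"x": 0, "y": 0.092, "z": -0.115, "wx": 0, "wy": 0, "wz": 0},
{"x": 0, "y": 0.079, "z": -0.134, "wx": 0, "wy": 0, "wz": 0},
{"x": 0, "y": 0.060, "z": -0.148, "wx": 0, "wy": 0, "wz": 0},
{"x": 0, "y": 0.038, "z": -0.156, "wx": 0, "wy": 0, "wz": 0},
{"x": 0, "y": 0.015, "z": -0.158, "wx": 0, "wy": 0, "wz": 0},
```

Request:
servo_tool([
  {"x":0,"y":0.023,"z":0.002,"wx":0,"wy":0,"wz":0},
  {"x":0,"y":0.046,"z":-0.002,"wx":0,"wy":0,"wz":0},
  {"x":0,"y":0.067,"z":-0.012,"wx":0,"wy":0,"wz":0},
  {"x":0,"y":0.084,"z":-0.028,"wx":0,"wy":0,"wz":0},
  {"x":0,"y":0.096,"z":-0.048,"wx":0,"wy":0,"wz":0},
  {"x":0,"y":0.101,"z":-0.07,"wx":0,"wy":0,"wz":0},
  {"x":0,"y":0.1,"z":-0.094,"wx":0,"wy":0,"wz":0},
  {"x":0,"y":0.092,"z":-0.115,"wx":0,"wy":0,"wz":0},
  {"x":0,"y":0.079,"z":-0.134,"wx":0,"wy":0,"wz":0},
  {"x":0,"y":0.06,"z":-0.148,"wx":0,"wy":0,"wz":0},
  {"x":0,"y":0.038,"z":-0.156,"wx":0,"wy":0,"wz":0},
  {"x":0,"y":0.015,"z":-0.158,"wx":0,"wy":0,"wz":0},
])

```text
clock: 12.18
position: [0.5816, 0.0136, 0.0717]
tool_rot: [-2.497, 1.569, 0.978]
force: [2.7, -3.8, 4.5]
grip_width: 0.0211
```

```bash
python3 arc.py 0 180 12
```

```text
t 12.18 pos [0.5816 0.0136 0.0717] r 32.26 ang -1.74 F [ 2.7 -3.8  4.5] w 0.0211
{"x": 0, "y": -0.023, "z": 0.005, "wx": 0, "wy": 0, "wz": 0},
{"x": 0, "y": -0.041, "z": 0.015, "wx": 0, "wy": 0, "wz": 0},
{"x": 0, "y": -0.057, "z": 0.029, "wx": 0, "wy": 0, "wz": 0},
{"x": 0, "y": -0.068, "z": 0.046, "wx": 0, "wy": 0, "wz": 0},
{"x": 0, "y": -0.075, "z": 0.066, "wx": 0, "wy": 0, "wz": 0},
{"x": 0, "y": -0.076, "z": 0.087, "wx": 0, "wy": 0, "wz": 0},
{"x": 0, "y": -0.072, "z": 0.107, "wx": 0, "wy": 0, "wz": 0},
{"x": 0, "y": -0.062, "z": 0.126, "wx": 0, "wy": 0, "wz": 0},
{"x": 0, "y": -0.048, "z": 0.141, "wx": 0, "wy": 0, "wz": 0},
{"x": 0, "y": -0.031, "z": 0.153, "wx": 0, "wy": 0, "wz": 0},
{"x": 0, "y": -0.011, "z": 0.159, "wx": 0, "wy": 0, "wz": 0},
{"x": 0, "y": 0.010, "z": 0.160, "wx": 0, "wy": 0, "wz": 0},
```

Turn 1 done. Next half turn (to 1.5).

Request:
servo_tool([
  {"x":0,"y":-0.023,"z":0.005,"wx":0,"wy":0,"wz":0},
  {"x":0,"y":-0.041,"z":0.015,"wx":0,"wy":0,"wz":0},
  {"x":0,"y":-0.057,"z":0.029,"wx":0,"wy":0,"wz":0},
  {"x":0,"y":-0.068,"z":0.046,"wx":0,"wy":0,"wz":0},
  {"x":0,"y":-0.075,"z":0.066,"wx":0,"wy":0,"wz":0},
  {"x":0,"y":-0.076,"z":0.087,"wx":0,"wy":0,"wz":0},
  {"x":0,"y":-0.072,"z":0.107,"wx":0,"wy":0,"wz":0},
  {"x":0,"y":-0.062,"z":0.126,"wx":0,"wy":0,"wz":0},
  {"x":0,"y":-0.048,"z":0.141,"wx":0,"wy":0,"wz":0},
  {"x":0,"y":-0.031,"z":0.153,"wx":0,"wy":0,"wz":0},
  {"x":0,"y":-0.011,"z":0.159,"wx":0,"wy":0,"wz":0},
  {"x":0,"y":0.01,"z":0.16,"wx":0,"wy":0,"wz":0},
])

```text
clock: 13.68
position: [0.5219, -0.0114, 0.0715]
tool_rot: [-2.009, 1.569, 1.466]
force: [1.7, 3.6, 3.8]
grip_width: 0.0217
```

```bash
python3 arc.py 180 360 12
```

```text
t 13.68 pos [ 0.5219 -0.0114  0.0715] r 32.43 ang -179.79 F [1.7 3.6 3.8] w 0.0217
{"x": 0, "y": 0.020, "z": -0.005, "wx": 0, "wy": 0, "wz": 0},
{"x": 0, "y": 0.039, "z": -0.015, "wx": 0, "wy": 0, "wz": 0},
{"x": 0, "y": 0.054, "z": -0.029, "wx": 0, "wy": 0, "wz": 0},
{"x": 0, "y": 0.066, "z": -0.046, "wx": 0, "wy": 0, "wz": 0},
{"x": 0, "y": 0.072, "z": -0.066, "wx": 0, "wy": 0, "wz": 0},
{"x": 0, "y": 0.073, "z": -0.087, "wx": 0, "wy": 0, "wz": 0},
{"x": 0, "y": 0.069, "z": -0.107, "wx": 0, "wy": 0, "wz": 0},
{"x": 0, "y": 0.059, "z": -0.126, "wx": 0, "wy": 0, "wz": 0},
{"x": 0, "y": 0.045, "z": -0.142, "wx": 0, "wy": 0, "wz": 0},
{"x": 0, "y": 0.028, "z": -0.153, "wx": 0, "wy": 0, "wz": 0},
{"x": 0, "y": 0.008, "z": -0.159, "wx": 0, "wy": 0, "wz": 0},
{"x": 0, "y": -0.013, "z": -0.161, "wx": 0, "wy": 0, "wz": 0},
```

1.5 turns; on to 2.0.

Request:
servo_tool([
  {"x":0,"y":0.02,"z":-0.005,"wx":0,"wy":0,"wz":0},
  {"x":0,"y":0.039,"z":-0.015,"wx":0,"wy":0,"wz":0},
  {"x":0,"y":0.054,"z":-0.029,"wx":0,"wy":0,"wz":0},
  {"x":0,"y":0.066,"z":-0.046,"wx":0,"wy":0,"wz":0},
  {"x":0,"y":0.072,"z":-0.066,"wx":0,"wy":0,"wz":0},
  {"x":0,"y":0.073,"z":-0.087,"wx":0,"wy":0,"wz":0},
  {"x":0,"y":0.069,"z":-0.107,"wx":0,"wy":0,"wz":0},
  {"x":0,"y":0.059,"z":-0.126,"wx":0,"wy":0,"wz":0},
  {"x":0,"y":0.045,"z":-0.142,"wx":0,"wy":0,"wz":0},
  {"x":0,"y":0.028,"z":-0.153,"wx":0,"wy":0,"wz":0},
  {"x":0,"y":0.008,"z":-0.159,"wx":0,"wy":0,"wz":0},
  {"x":0,"y":-0.013,"z":-0.161,"wx":0,"wy":0,"wz":0},
])

```text
clock: 15.18
position: [0.5815, 0.0136, 0.0716]
tool_rot: [-2.709, 1.57, 0.765]
force: [2.0, -2.6, 6.4]
grip_width: 0.0212
```

```bash
python3 arc.py 0 180 11
```

```text
t 15.18 pos [0.5815 0.0136 0.0716] r 32.23 ang -1.71 F [ 2.  -2.6  6.4] w 0.0212
{"x": 0, "y": -0.025, "z": 0.006, "wx": 0, "wy": 0, "wz": 0},
{"x": 0, "y": -0.044, "z": 0.017, "wx": 0, "wy": 0, "wz": 0},
{"x": 0, "y": -0.060, "z": 0.033, "wx": 0, "wy": 0, "wz": 0},
{"x": 0, "y": -0.071, "z": 0.053, "wx": 0, "wy": 0, "wz": 0},
{"x": 0, "y": -0.076, "z": 0.075, "wx": 0, "wy": 0, "wz": 0},
{"x": 0, "y": -0.074, "z": 0.098, "wx": 0, "wy": 0, "wz": 0},
{"x": 0, "y": -0.066, "z": 0.119, "wx": 0, "wy": 0, "wz": 0},
{"x": 0, "y": -0.052, "z": 0.137, "wx": 0, "wy": 0, "wz": 0},
{"x": 0, "y": -0.034, "z": 0.151, "wx": 0, "wy": 0, "wz": 0},
{"x": 0, "y": -0.013, "z": 0.159, "wx": 0, "wy": 0, "wz": 0},
{"x": 0, "y": 0.010, "z": 0.160, "wx": 0, "wy": 0, "wz": 0},
```

Turn 2.0; last half turn to 2.5, then release and lift.

Request:
servo_tool([
  {"x":0,"y":-0.025,"z":0.006,"wx":0,"wy":0,"wz":0},
  {"x":0,"y":-0.044,"z":0.017,"wx":0,"wy":0,"wz":0},
  {"x":0,"y":-0.06,"z":0.033,"wx":0,"wy":0,"wz":0},
  {"x":0,"y":-0.071,"z":0.053,"wx":0,"wy":0,"wz":0},
  {"x":0,"y":-0.076,"z":0.075,"wx":0,"wy":0,"wz":0},
  {"x":0,"y":-0.074,"z":0.098,"wx":0,"wy":0,"wz":0},
  {"x":0,"y":-0.066,"z":0.119,"wx":0,"wy":0,"wz":0},
  {"x":0,"y":-0.052,"z":0.137,"wx":0,"wy":0,"wz":0},
  {"x":0,"y":-0.034,"z":0.151,"wx":0,"wy":0,"wz":0},
  {"x":0,"y":-0.013,"z":0.159,"wx":0,"wy":0,"wz":0},
  {"x":0,"y":0.01,"z":0.16,"wx":0,"wy":0,"wz":0},
  {"x":0,"y":0.01,"z":0.16,"wx":0,"wy":0,"wz":0},
])

```text
clock: 16.68
position: [0.5223, -0.0119, 0.0715]
tool_rot: [-2.541, 1.57, 0.932]
force: [-0.3, 0.6, 6.4]
grip_width: 0.0211
```

```bash
python3 arc.py
```

```text
t 16.68 pos [ 0.5223 -0.0119  0.0715] r 32.25 ang -178.84 F [-0.3  0.6  6.4] w 0.0211
```

Request:
servo_tool([
  {"x":0,"y":0,"z":0,"wx":0,"wy":0,"wz":0},
  {"x":0,"y":0,"z":0,"wx":0,"wy":0,"wz":0},
  {"x":0,"y":0,"z":0,"wx":0,"wy":0,"wz":0},
  {"x":0,"y":0,"z":0,"wx":0,"wy":0,"wz":0},
  {"x":-0.1,"y":0,"z":0,"wx":0,"wy":0,"wz":0},
  {"x":-0.25,"y":0,"z":0,"wx":0,"wy":0,"wz":0},
  {"x":-0.4,"y":0,"z":0,"wx":0,"wy":0,"wz":0},
  {"x":-0.5,"y":0,"z":0.05,"wx":0,"wy":0,"wz":0},
  {"x":-0.5,"y":0,"z":0.1,"wx":0,"wy":0,"wz":0},
  {"x":-0.5,"y":0,"z":0.1,"wx":0,"wy":0,"wz":0},
], grip=1)

```text
clock: 17.92
position: [0.4837, -0.0255, 0.272]
tool_rot: [2.469, 1.57, -0.343]
force: [0.0, -0.6, 0.0]
grip_width: 0.0853
```

```bash
python3 m.py w3; python3 -c "
import cv2
i=cv2.imread('pics/w3.png')[40:300,120:400];cv2.imwrite('pics/w3c.png',cv2.resize(i,None,fx=2,fy=2))"
```

```text
17.925 [ 0.4837 -0.0255  0.272 ] [ 0.23  0.27 -0.36  1.9   0.11  1.   -1.42]
[[ 0.001  0.324 -0.946]
 [-0.    -0.946 -0.324]
 [-1.     0.001 -0.001]]
red 577 [0.6044 0.023  0.0611] [0.589 0.012 0.036] [0.621 0.039 0.065]
green 303 [ 0.523  -0.012   0.1034] [ 0.512 -0.022  0.096] [ 0.533 -0.002  0.105]
blue 10744 [ 0.5655 -0.0024  0.0118] [ 0.443 -0.107  0.007] [0.66  0.11  0.049]
((551.572509765625, 0.8093109130859375), (168.57411193847656, 168.26023864746094), 23.471574783325195)
knob top ((522.0538940429688, -12.24091911315918), 10.520112037658691) [ 0.52234788 -0.01212323  0.1033793 ]
tab ((602.052001953125, 23.05075454711914), (24.94609832763672, 21.332141876220703), 18.99500274658203) 0.061497395859430884
```

View pics/w3c.png

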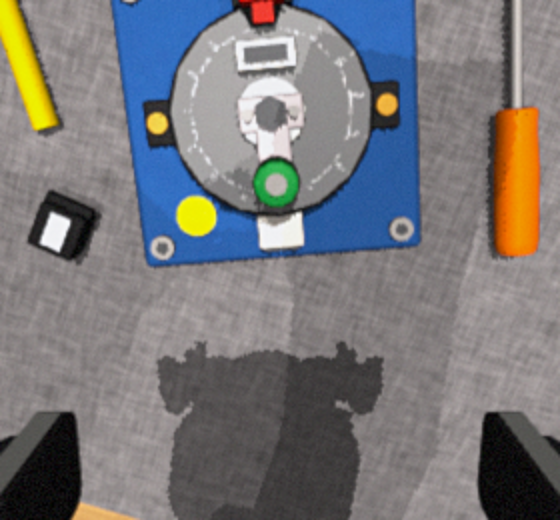

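Request:
servo_tool([
  {"x":0,"y":-0.019,"z":-0.15,"wx":0,"wy":0,"wz":0},
  {"x":0,"y":-0.019,"z":-0.3,"wx":0,"wy":0,"wz":0},
  {"x":0,"y":-0.019,"z":-0.33,"wx":0,"wy":0,"wz":0},
  {"x":0.1,"y":-0.019,"z":-0.33,"wx":0,"wy":0,"wz":0},
  {"x":0.2,"y":-0.019,"z":-0.33,"wx":0,"wy":0,"wz":0},
  {"x":0.3,"y":-0.019,"z":-0.33,"wx":0,"wy":0,"wz":0},
  {"x":0.38,"y":-0.019,"z":-0.33,"wx":0,"wy":0,"wz":0},
  {"x":0.44,"y":-0.019,"z":-0.33,"wx":0,"wy":0,"wz":0},
  {"x":0.49,"y":-0.019,"z":-0.33,"wx":0,"wy":0,"wz":0},
  {"x":0.49,"y":-0.019,"z":-0.33,"wx":0,"wy":0,"wz":0},
  {"x":0.49,"y":-0.019,"z":-0.33,"wx":0,"wy":0,"wz":0},
], grip=-1)

```text
clock: 19.35
position: [0.6073, 0.025, 0.0765]
tool_rot: [2.929, 1.569, 0.118]
force: [0.9, 0.1, -0.2]
grip_width: 0.0
```

```bash
python3 arc.py; python3 -c "
from h import *
print(Rt().round(3))"
```

```text
t 19.35 pos [0.6073 0.025  0.0765] r 60.39 ang -0.66 F [ 0.9  0.1 -0.2] w 0.0
[[ 0.002  0.324 -0.946]
 [ 0.    -0.946 -0.324]
 [-1.     0.    -0.002]]
```

Request:
servo_tool([
  {"x":0.02,"y":0,"z":0,"wx":0,"wy":0,"wz":0},
  {"x":0.034,"y":0,"z":0,"wx":0,"wy":0,"wz":0},
  {"x":0.039,"y":0,"z":0,"wx":0,"wy":0,"wz":0},
  {"x":0.042,"y":0,"z":0,"wx":0,"wy":0,"wz":0},
  {"x":0.045,"y":0,"z":0,"wx":0,"wy":0,"wz":0},
  {"x":0.048,"y":0,"z":0,"wx":0,"wy":0,"wz":0},
  {"x":0.048,"y":0,"z":0,"wx":0,"wy":0,"wz":0},
])

```text
clock: 20.23
position: [0.6073, 0.0251, 0.0572]
tool_rot: [2.951, 1.569, 0.139]
force: [-0.7, -0.6, 0.3]
grip_width: 0.0001
```

Request:
servo_tool([
  {"x":0.003,"y":0,"z":0,"wx":0,"wy":0,"wz":0},
  {"x":0.006,"y":0,"z":0,"wx":0,"wy":0,"wz":0},
  {"x":0.008,"y":0,"z":0,"wx":0,"wy":0,"wz":0},
  {"x":0.008,"y":0,"z":0,"wx":0,"wy":0,"wz":0},
])

```text
clock: 20.72
position: [0.6073, 0.0251, 0.0539]
tool_rot: [2.991, 1.569, 0.179]
force: [-0.8, 0.4, -0.1]
grip_width: -0.0002
```

Request:
servo_tool([
  {"x":0.002,"y":0,"z":0,"wx":0,"wy":0,"wz":0},
  {"x":0.003,"y":0,"z":0,"wx":0,"wy":0,"wz":0},
  {"x":0.003,"y":0,"z":0,"wx":0,"wy":0,"wz":0},
])

```text
clock: 21.1
position: [0.6074, 0.0251, 0.0531]
tool_rot: [2.91, 1.569, 0.099]
force: [-3.1, -0.1, 8.8]
grip_width: -0.0003
```

Force rises to 8.8 N at the bottom: fully down. Lift away and look.

Request:
servo_tool([
  {"x":-0.1,"y":0,"z":0,"wx":0,"wy":0,"wz":0},
  {"x":-0.25,"y":0,"z":0,"wx":0,"wy":0,"wz":0},
  {"x":-0.4,"y":0,"z":0.1,"wx":0,"wy":0,"wz":0},
  {"x":-0.5,"y":0,"z":0.25,"wx":0,"wy":0,"wz":0},
  {"x":-0.5,"y":0,"z":0.3,"wx":0,"wy":0,"wz":0},
  {"x":-0.5,"y":0,"z":0.3,"wx":0,"wy":0,"wz":0},
  {"x":-0.5,"y":0,"z":0.3,"wx":0,"wy":0,"wz":0},
])

```text
clock: 21.98
position: [0.4939, -0.0137, 0.2529]
tool_rot: [2.936, 1.569, 0.125]
force: [0.2, -0.9, -0.8]
grip_width: -0.0002
```

```bash
python3 m.py w4; python3 -c "
import cv2
i=cv2.imread('pics/w4.png')[0:260,120:400];cv2.imwrite('pics/w4c.png',cv2.resize(i,None,fx=2,fy=2))"
```

```text
21.975 [ 0.4939 -0.0137  0.2529] [ 0.22  0.31 -0.39  1.9   0.14  0.96 -1.47]
[[ 0.002  0.324 -0.946]
 [ 0.    -0.946 -0.324]
 [-1.     0.    -0.002]]
red 579 [0.6046 0.023  0.053 ] [0.589 0.012 0.029] [0.619 0.039 0.056]
green 351 [ 0.5235 -0.0114  0.1033] [ 0.511 -0.022  0.074] [ 0.533 -0.002  0.106]
blue 11474 [ 0.5675 -0.0011  0.0118] [ 0.443 -0.108  0.007] [0.66 0.11 0.05]
((551.6226196289062, 0.980926513671875), (168.4932098388672, 168.35348510742188), 23.421052932739258)
knob top ((521.96337890625, -12.286725997924805), 10.587716102600098) [ 0.52245854 -0.01197249  0.10326295]
tab ((602.1719360351562, 22.7105712890625), (24.486495971679688, 21.928634643554688), 24.27083969116211) 0.05329009726646441
```

View pics/w4c.png

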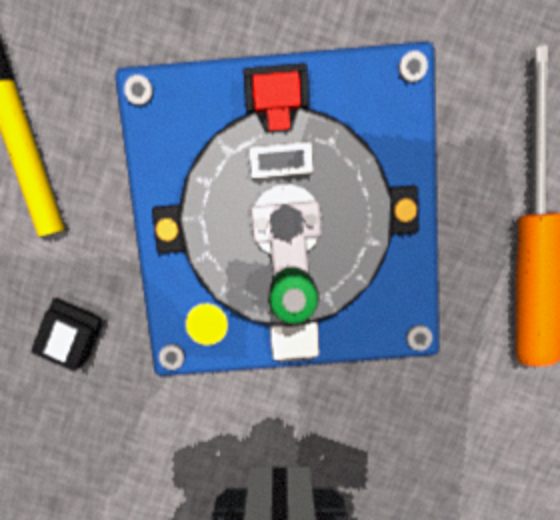

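The tab is at about 53 mm, down from 61.5, with its finger in the notch. The crank is opposite the tab and the bystanders have not moved.

```bash
python3 -c "
from workcell import bot
print(bot.job_done())"
```

```text
the job is handed in; nothing more can be done
None
```

I wound the rotor clockwise about 0.87 turn to its stop, backed it off two and a half turns, and pressed the lock tab down. I handed the job in at about 22 s of the 67 s allowed; it reports no verdict.

- **Stop:** the tangential force at the knob rose from about 2 N to 7 N. That was less than the roughly 11 N I expected at the measured 7° past the tab. I took it as 2.5 to 4 mm past taut, well short of the tearing point at 11 mm.
- **Back-off:** I counted the 900° along the crank's path. In the last picture the crank points about 180° away from the tab, and the notch is under the tab.
- **Lock tab:** its top measured 61.5 mm before pressing and 53.3 mm after, so it is fully down. The force stayed near 0 N during travel, though about 2 N was expected. It reached 8.8 N at the bottom, far below the 40 N limit.
- **Bench:** the gripper is clear and touches nothing. The relay, marker and screwdriver look undisturbed in the wrist camera picture. I did not re-photograph the other bystanders, but the arm worked well away from them.

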